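# Nest a kidney dish by turning it into its mate

## Task

The blue kidney dish has been left lying crosswise on the rim of the steel kidney dish. Without picking it up, nudge it round on the rim until its outline matches and it sinks into the steel dish, then press it down past the sprung catches until it sits fully home, flat on the floor of the steel dish. Leave the tape roll, the petri dish and the small bottle where they are.

Things in the scene. Friction and masses are not known exactly. Their poses are not given: they have to be found in the camera images.
- dish_mid (a point): Loose blue plastic kidney dish (bean-shaped open tray, about 0.2 kg; outside 175 mm long along y, 88 mm wide along x, 36 mm high). Point midway between the centres of its two round end lobes, 18 mm above its underside (half-way up). y runs through both lobe centres, x to the bulging side, z up. It starts about 40 to 90 degrees anticlockwise from the steel dish.
- dish_lobe_l (a point): Centre of the blue dish's lobe at its +y end (x = 0, y = +53.5 mm from dish_mid), on the inner floor, 3 mm above the underside, where it can be pressed. Walls are upright, 3 mm thick; the trough inside is 62 mm wide, 169 mm long and 33 mm deep, so that fingers fit in it and can shove its walls from inside. Lower outer edge rounded 3 mm.
- dish_lobe_r (a point): The same at the blue dish's -y end (y = -53.5 mm). Outline of the dish: all within 34 mm of an arc of radius 80 mm that joins the two lobe centres and bulges to x = +20.5 mm half-way. Outside it reaches from x = -34 mm at the lobes (-13.5 mm in the middle) to x = +54.5 mm. Its centre of mass lies at about x = +9 mm, so it tends to dip on the bulging side first.
- nest_mid (a point): Steel kidney dish, same shape, 187 x 100 x 24 mm, stuck to the worktop; inside 3 mm wider than the blue dish all round, floor 4 mm. Point midway between its lobe centres, 22 mm above the worktop; axes as dish_mid. With the blue dish home the two points and their x and y axes agree (turned by 180 degrees it does not fit). Blue dish on the rim: dish_mid is 20 mm higher.
- catch_l (a joint): Sprung orange catch in the steel dish's wall at its +y end (x = +12 mm), 11 mm above the worktop: 0 = sticking in, to 0.005 m = pushed back. Once in line the blue dish sinks some 10 mm, often one side first, and stops on the two catches about 9 mm short of home; 5 to 15 N downward in all takes it past. Pushed at one end only, only that end may go down.
- catch_r (a joint): The same catch at the steel dish's -y end
- tape_roll: bystander: beige tape roll, 64 mm across, 18 mm high, origin under its centre
- petri: bystander: pale round petri dish, 63 mm across, 15 mm high, origin under its centre
- wine_bottle: bystander: small glass bottle with blue cap, 46 mm across, 86 mm high, origin under its centre

How it is judged (in metres and radians):
At the end, for the whole second after the job is handed in: The blue dish sits home in the steel dish: its mid point within 3 mm of the home height and 6 mm sideways, in line within 0.09 rad (5 degrees) and level within 0.05 rad (z of dish_mid in the frame of nest_mid below 0.003 m and horizontal distance between dish_mid and nest_mid below 0.006 m and angle between the y axis of dish_mid and the y axis of nest_mid, either way round below 0.09 rad and angle between dish_mid's own z axis and vertical below 0.05 rad); the robot touches nothing.
It fails at once if the blue dish is lifted (its mid point more than 25 mm above where it lay on the rim) (height (world z) of dish_mid above 0.067 m).
It fails at once if the blue dish is knocked off the steel dish (horizontal distance between dish_mid and nest_mid above 0.09 m).
It fails at once if the tape roll is pushed away (30 mm) (distance of tape_roll from where it was at the start of the episode above 0.03 m).
It fails at once if the petri dish is pushed away (30 mm) (distance of petri from where it was at the start of the episode above 0.03 m).
It fails at once if the bottle is pushed away or toppled (30 mm) (distance of wine_bottle from where it was at the start of the episode above 0.03 m).
It also fails if it takes over 64 s, if anything falls off the work surface, if the arm or the gripper's body presses on something with over 40 N, if the wrist force passes 120 N, or if a joint passes its speed limit or range.

## Robot

A 7-joint arm with a two-finger parallel gripper is mounted at the origin on a cart in front of the work surface, level with it; the furniture and walls round the work are solid. World frame = base frame: x ahead of the robot, y to its left, z up, the work surface at z = 0. Lengths are in m, angles in degrees, forces in N, time in s.
With the tool pointing down it reaches from about 0.425 to 0.875 m from the base axis. Payload 4.7 kg.
Tool frame: the origin (TCP) lies midway between the tips of the shut fingers; the grasp point (between the pads) lies 19 mm behind it; x points along the fingers, z is the direction in which the jaws open and shut, and the axes are right-handed (so a half turn about x gives the same grasp; the last joint's range is limited). The gripper opens to 87 mm and grips with 3 to 60 N. Pads are 19 mm wide; open, the fingers measure 117 mm over their backs; the gripper's body (75 mm by 190 mm) begins 51 mm behind the grasp point.
Start: joints at [-71.27, 18.392, -4.016, 83.108, 1.295, 78.541, -3.26], TCP at [0.2, 0.618, 0.223] pointing down, gripper open.
Joint ranges: [-163.93, 163.93], [-17.29, 119.83], [-79.2, 71.16], [3.27, 140.29], [-89.18, 269.18], [5.43, 117.66], [-154.24, 154.24]. Speed limits (degrees/s): [147.25, 147.25, 180, 180, 180, 180, 180].

## Interface

Orientations are given as a 3x3 rotation matrix whose columns are the frame's x, y, z axes.
In Python, from workcell import robot, vision, ticket gives the robot as it stands. Calls block until the motion is done:
- robot.goto(position, orientation): joint-space move of the TCP to a pose.
- robot.line_to(position, vel=0.15, orientation=None, until_force=None): straight line of the TCP; orientation=None keeps the orientation; vel is the mean speed in m/s. With until_force (N) it stops when the force on the tool has changed by that much, and returns True; else False.
- robot.goto_joints(angles): joint-space move.
- robot.gripper_to(opening, effort=None): finger opening in m; effort is the grip in N (None keeps the last); returns when the fingers have stopped.
- robot.wait(seconds).
- robot.ik(position, orientation): joint angles nearest the present ones, or None.
- vision.snapshot(name): name is "scene" or "top" or "wrist"; returns a dict with "img" (420x560x3 uint8, blue, green, red), "fx", "fy", "cx", "cy" (pixels), "camera_from_world" (4x4, takes a point from world to camera coordinates); the wrist camera has in their place "T_tool_cam" (4x4, takes a point from camera to tool coordinates, whose origin is the TCP and whose axes are the tool frame's). Camera axes: x right, y up, looking along -z (the intrinsics and any distortion apply to the point x, -y, -z); pixel columns grow to the right and rows downward; lengths in m; the calibration is good to about 2 mm. A picture is of the moment at which its call begins: read the wrist's pose just before it. There is no depth.
A pose or a line that the arm cannot do raises robot.IKError and nothing moves.
- ticket.close_job(): hands the job in, once; it reports no verdict.
Readings, each from a call of its own:
- robot.read_time_s(): time.
- robot.read_q(): joint angles.
- robot.read_joint_velocities(): joint speeds.
- robot.read_joint_torque(): joint torques, N m.
- robot.read_tool_pos(): TCP position.
- robot.read_tool_rot(): TCP orientation.
- robot.read_force(): force on the tool from outside, world axes, zero at the start.
- robot.read_ft_torque(): the same for the moment, N m.
- robot.read_opening(): finger opening in m.
Only numpy, scipy, OpenCV 4.12 (cv2) and the standard library are available. Lean on these libraries where they do the work, as an engineer would, in place of code of your own. Each camera call takes 0.05 s, during which the arm holds its last target.

## Working session

There is one attempt and no reset: what is moved stays moved. The work goes in short steps, each a Python script; the robot and the scene stay as the last script left them, time stands still between calls to the robot, and variables do not carry over. Pictures are saved under pics/ and viewed, and the job is handed in when it is done.

```bash
mkdir -p pics; ls; python3 - <<'E'
from workcell import robot, vision
import cv2, numpy as np
print(robot.read_time_s(), robot.read_tool_pos(), robot.read_tool_rot(), robot.read_opening())
for n in ["scene","top","wrist"]:
    s=vision.snapshot(n); cv2.imwrite(f"pics/{n}0.png",s["img"]); print(n,{k:(np.round(v,4).tolist() if not isinstance(v,dict) else v) for k,v in s.items() if k!="img"})
E
```

```text
pics
0.0 [0.19991339 0.61792567 0.22147572] [[-4.83567925e-04 -9.51483975e-01  3.07697923e-01]
 [-1.79349528e-03  3.07698290e-01  9.51482289e-01]
 [-9.99998275e-01 -9.17484584e-05 -1.85527505e-03]] 0.0870153095271879
scene {'fx': 531.9739, 'fy': 531.9739, 'cx': 279.9486, 'cy': 201.7094, 'camera_from_world': [[0.6503, -0.7596, 0.0109, -0.3368], [0.5375, 0.4703, 0.7, -0.3342], [-0.5368, -0.4493, 0.7141, -1.0536], [0.0, 0.0, 0.0, 1.0]]}
top {'fx': 423.2851, 'fy': 423.2851, 'cx': 289.9573, 'cy': 215.7245, 'camera_from_world': [[-0.0001, -1.0, 0.0078, -0.0024], [0.9953, 0.0007, 0.097, -0.5185], [-0.097, 0.0078, 0.9953, -1.1162], [0.0, 0.0, 0.0, 1.0]]}
wrist {'fx': 315.4977, 'fy': 315.4977, 'cx': 280.1956, 'cy': 213.2281, 'T_tool_cam': [[-0.0002, 0.3028, -0.9531, -0.1615], [-0.0009, 0.9531, 0.3028, 0.0826], [1.0, 0.0009, 0.0001, 0.0001], [0.0, 0.0, 0.0, 1.0]]}
```

View pics/top0.png

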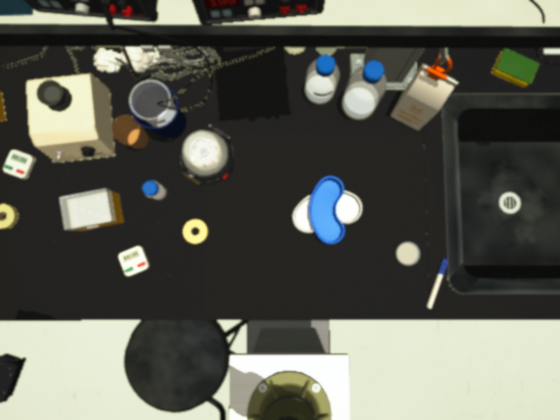

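View pics/scene0.png

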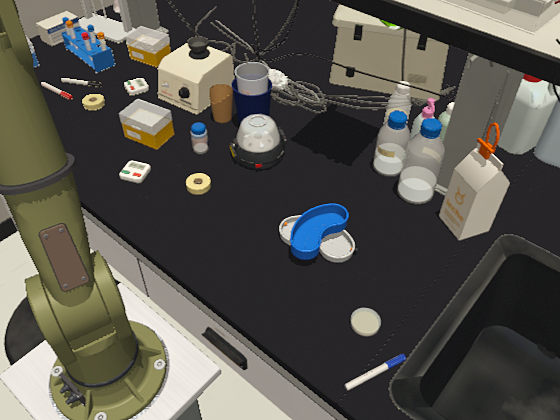

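```bash
cat > h.py <<'E'
from workcell import robot, vision, ticket
import cv2, numpy as np
def top_cam(s): 
    T=np.array(s["camera_from_world"]); return np.linalg.inv(T)
def wrist(name=None):
    p=np.array(robot.read_tool_pos()); R=np.array(robot.read_tool_rot())
    s=vision.snapshot("wrist"); W=np.eye(4); W[:3,:3]=R; W[:3,3]=p
    if name: cv2.imwrite(f"pics/{name}.png",s["img"])
    return s, W@np.array(s["T_tool_cam"])
def top(name=None):
    s=vision.snapshot("top")
    if name: cv2.imwrite(f"pics/{name}.png",s["img"])
    return s, np.linalg.inv(np.array(s["camera_from_world"]))
def cast(s,C,uv,z):
    uv=np.asarray(uv,float).reshape(-1,2)
    d=np.c_[(uv[:,0]-s["cx"])/s["fx"],-(uv[:,1]-s["cy"])/s["fy"],-np.ones(len(uv))]@C[:3,:3].T
    o=C[:3,3]; t=(z-o[2])/d[:,2]
    return (o+d*t[:,None])[:,:2]
def bluecont(img):
    h=cv2.cvtColor(img,cv2.COLOR_BGR2HSV); m=cv2.inRange(h,(100,120,60),(125,255,255))
    cs,_=cv2.findContours(m,cv2.RETR_EXTERNAL,cv2.CHAIN_APPROX_NONE)
    return max(cs,key=cv2.contourArea)[:,0,:]
def bean(P):
    """P outline in world xy -> mid, yaw of y axis, sizes"""
    q=(P*1e4).astype(np.float32)
    c,sz,a=cv2.minAreaRect(q); box=cv2.boxPoints((c,sz,a))/1e4; c=np.array(c)/1e4
    e=box[1]-box[0]; f=box[2]-box[1]
    L,S=(e,f) if np.linalg.norm(e)>np.linalg.norm(f) else (f,e)
    M=cv2.moments(q.reshape(-1,1,2)); g=np.array([M["m10"],M["m01"]])/M["m00"]/1e4
    x=S/np.linalg.norm(S)
    # bulge side: area centroid vs rect centre (centroid of bean nearer bulge) 
    if (g-c)@x<0: x=-x
    y=np.array([-x[1],x[0]])
    return c-10.25e-3*x, np.degrees(np.arctan2(y[1],y[0])), np.linalg.norm(L),np.linalg.norm(S),(g-c)@x
def down(yaw):
    """tool x down, tool z (jaw dir) at yaw deg"""
    a=np.radians(yaw); z=np.array([np.cos(a),np.sin(a),0]); x=np.array([0,0,-1.]); y=np.cross(z,x)
    return np.c_[x,y,z]
E
python3 - <<'E'
from h import *
s,C=top()
c=bluecont(s["img"]); print(bean(cast(s,C,c,0.06)))
for n,uv,z in (("petri",(407,253),.015),("tape",(195,231),.018),("bottle",(150,188),.08)): print(n,cast(s,C,uv,z))
E
```

```text
(array([ 0.53233257, -0.10869029]), np.float32(-179.36594), np.float32(0.18211192), np.float32(0.09340196), np.float64(0.00027293939422510323))
petri [[ 0.41849843 -0.31872385]]
tape [[0.47763989 0.25409224]]
bottle [[0.58472587 0.35881451]]
```

```bash
python3 - <<'E'
s=open('h.py').read()
s=s.replace("    if (g-c)@x<0: x=-x\n","""    qi=np.round(P*1e5).astype(np.int32).reshape(-1,1,2); h=cv2.convexHull(qi,returnPoints=False)
    h[::-1].sort(axis=0); d=cv2.convexityDefects(qi,h)[:,0]; k=d[d[:,3].argmax()]; dp=qi[k[2],0]/1e5
    if (dp-c)@x>0: x=-x
""")
open('h.py','w').write(s)
E
python3 - <<'E'
from h import *
s,C=top()
print(bean(cast(s,C,bluecont(s["img"]),0.06)))
for yaw in (90,110,130,150,180,200,-20,0,50): print(yaw, robot.ik([0.53,-.11,.1],down(yaw)))
robot.goto([0.61,-.11,.25],down(90))
s,C=wrist("w1"); print(robot.read_time_s(),robot.read_tool_pos())
P=cast(s,C,bluecont(s["img"]),0.06); print(bean(P))
E
```

```text
(array([ 0.53233257, -0.10869029]), np.float32(-179.36594), np.float32(0.18211192), np.float32(0.09340196), np.float64(0.0002676944092343084))
90 [-32.86496671  13.74339727  47.21277904 108.55067992 -11.33777397
  62.48191315 108.81003488]
110 [-32.89384256  13.75033895  47.24759586 108.55143485 -11.34977604
  62.48336263 128.82065538]
130 [-33.81054328  13.97792361  48.3566193  108.57519968 -11.73836956
  62.5314383  149.16427999]
150 [ 65.40299062  24.3000528  -67.16786709 105.39634109  24.39480472
  66.67643581 140.01820491]
180 [ -49.85723754   22.57652696   70.24990696  108.92052413  -23.48989423
   65.03081366 -150.70927594]
200 [ -44.0165571    17.90337837   61.43937452  108.81144569  -17.5575085
   63.51520247 -135.7556585 ]
-20 [-35.10027233  14.32336162  49.93001295 108.60796406 -12.31174599
  62.60642636  -0.32958112]
0 [-35.51564797  14.44139599  50.44027926 108.61834646 -12.50361203
  62.63259544  19.83953774]
50 [-35.4030165   14.40904802  50.3017388  108.61553948 -12.45122179
  62.62539631  69.79337143]
3.2417 [ 0.61022909 -0.10888602  0.24982357]
(array([ 0.52382332, -0.0881862 ]), np.float32(-0.9008852), np.float32(0.1996774), np.float32(0.092200354), np.float64(-0.009451307106001778))
```

View pics/w1.png

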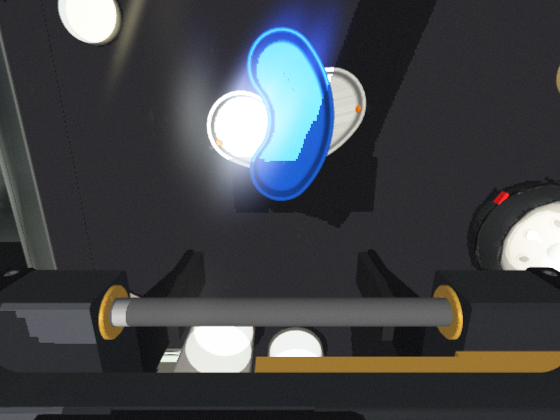

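```bash
python3 - <<'E'
from h import *
im=cv2.imread("pics/w1.png"); r=im[10:220,180:400]
cv2.imwrite("pics/w1c.png",cv2.resize(r,None,fx=2.8,fy=2.8,interpolation=cv2.INTER_NEAREST))
h=cv2.cvtColor(im,cv2.COLOR_BGR2HSV)
for x in range(195,380,4): print(x,im[125,x].tolist(),h[125,x].tolist(), '|',x, im[105,x].tolist())
E
```

```text
195 [120, 116, 113] [107, 15, 120] | 195 [120, 118, 113]
199 [127, 122, 119] [109, 16, 127] | 199 [122, 115, 111]
203 [128, 122, 118] [108, 20, 128] | 203 [115, 111, 109]
207 [250, 252, 252] [30, 2, 252] | 207 [118, 112, 109]
211 [171, 171, 168] [90, 4, 171] | 211 [116, 109, 106]
215 [254, 255, 255] [30, 1, 255] | 215 [255, 255, 255]
219 [255, 255, 255] [0, 0, 255] | 219 [168, 163, 160]
223 [255, 255, 255] [0, 0, 255] | 223 [243, 244, 243]
227 [255, 255, 255] [0, 0, 255] | 227 [255, 255, 255]
231 [255, 255, 255] [0, 0, 255] | 231 [255, 255, 255]
235 [255, 255, 255] [0, 0, 255] | 235 [255, 255, 255]
239 [255, 255, 255] [0, 0, 255] | 239 [255, 255, 255]
243 [255, 255, 255] [0, 0, 255] | 243 [255, 255, 255]
247 [255, 255, 255] [0, 0, 255] | 247 [255, 255, 255]
251 [255, 255, 255] [0, 0, 255] | 251 [255, 255, 255]
255 [255, 255, 255] [0, 0, 255] | 255 [255, 255, 255]
259 [255, 255, 255] [0, 0, 255] | 259 [255, 255, 255]
263 [255, 255, 255] [0, 0, 255] | 263 [255, 255, 255]
267 [255, 251, 239] [98, 16, 255] | 267 [255, 247, 209]
271 [254, 217, 187] [107, 67, 254] | 271 [253, 208, 178]
275
[... 776 characters left out ...]
2, 19]
331 [213, 101, 36] [109, 212, 213] | 331 [210, 99, 33]
335 [199, 207, 207] [30, 10, 207] | 335 [203, 213, 214]
339 [198, 206, 207] [27, 11, 207] | 339 [203, 213, 210]
343 [201, 209, 210] [27, 11, 210] | 343 [203, 212, 212]
347 [198, 206, 205] [34, 10, 206] | 347 [205, 213, 212]
351 [142, 148, 149] [26, 12, 149] | 351 [208, 216, 216]
355 [168, 175, 175] [30, 10, 175] | 355 [199, 206, 206]
359 [90, 92, 91] [45, 6, 92] | 359 [28, 112, 227]
363 [25, 21, 24] [143, 41, 25] | 363 [190, 199, 201]
367 [29, 23, 23] [120, 53, 29] | 367 [31, 31, 30]
371 [26, 23, 22] [113, 39, 26] | 371 [31, 27, 28]
375 [29, 28, 27] [105, 18, 29] | 375 [28, 26, 24]
379 [30, 26, 28] [135, 34, 30] | 379 [30, 28, 27]
```

View pics/w1c.png

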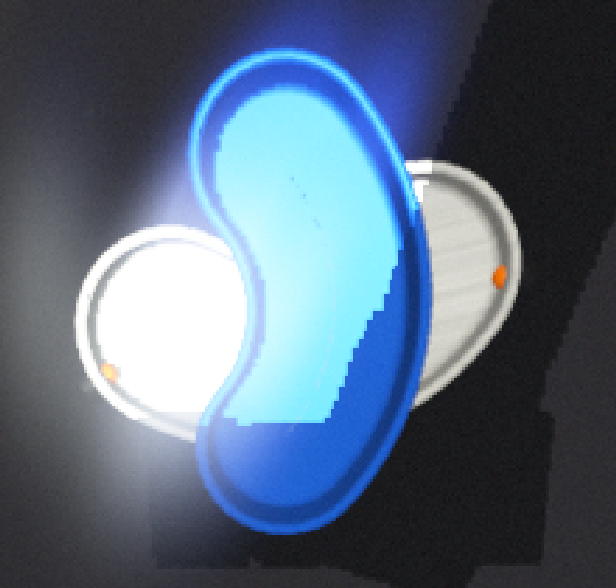

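```bash
cat >> h.py <<'E'
from scipy.optimize import least_squares
def bluecont(img,v=185):
    h=cv2.cvtColor(img,cv2.COLOR_BGR2HSV); m=cv2.inRange(h,(90,50,v),(116,255,255))
    cs,_=cv2.findContours(m,cv2.RETR_EXTERNAL,cv2.CHAIN_APPROX_NONE)
    return max(cs,key=cv2.contourArea)[:,0,:]
def circ(P,r,c0):
    f=least_squares(lambda c:np.hypot(*(P-c).T)-r,c0,loss="soft_l1",f_scale=.001); return f.x,np.sqrt(np.mean(f.fun**2))
E
python3 - <<'E'
from h import *
# recompute from the saved image; the robot has not moved
s,C=wrist(); im=s["img"]
bc=bluecont(im); print("blue",bean(cast(s,C,bc,0.06)))
m=((im.min(axis=2)>150)).astype(np.uint8)*255
m[210:]=0; m[:50,:200]=0
cs,_=cv2.findContours(m,cv2.RETR_EXTERNAL,cv2.CHAIN_APPROX_NONE)
vis=im.copy(); cv2.polylines(vis,[bc.reshape(-1,1,2)],True,(0,0,255),1)
pts=np.vstack([c[:,0] for c in cs if cv2.contourArea(c)>100])
R=pts[(pts[:,0]>345)]; R=R[np.hypot(R[:,0]-335,R[:,1]-105)>24]
L=pts[(pts[:,0]<232)&(pts[:,1]<170)]; L=L[np.hypot(L[:,0]-240,L[:,1]-128)>28]
for p in np.vstack([R,L]): cv2.circle(vis,tuple(map(int,p)),0,(0,255,0),-1)
cv2.imwrite("pics/w1d.png",cv2.resize(vis[10:220,180:400],None,fx=2.8,fy=2.8,interpolation=cv2.INTER_NEAREST))
out=[]
for Q in (R,L):
    W=cast(s,C,Q,.024); c,e=circ(W,.040,W.mean(0)); out.append(c); print("lobe",c,e,len(W))
d=out[0]-out[1]; print("sep",np.linalg.norm(d),"yaw",np.degrees(np.arctan2(d[1],d[0])),"mid",(out[0]+out[1])/2)
k=cast(s,C,[(358.6,108.9),(219.3,142.9)],.011); d=k[0]-k[1]; print("catch",k,np.linalg.norm(d),np.degrees(np.arctan2(d[1],d[0])))
E
```

```text
blue (array([ 0.53505136, -0.11267177]), np.float32(-171.7302), np.float32(0.17510684), np.float32(0.10197869), np.float64(0.0029604716466721105))
lobe [ 0.51984815 -0.05252432] 0.002812048189755116 159
lobe [ 0.5450203  -0.15701455] 0.0032465694988330516 88
sep 0.10747951124461273 yaw 103.54471619955781 mid [ 0.53243423 -0.10476943]
catch [[ 0.52282475 -0.01464613]
 [ 0.56309237 -0.18481174]] 0.17486513973717982 103.31344873607387
```

View pics/w1d.png

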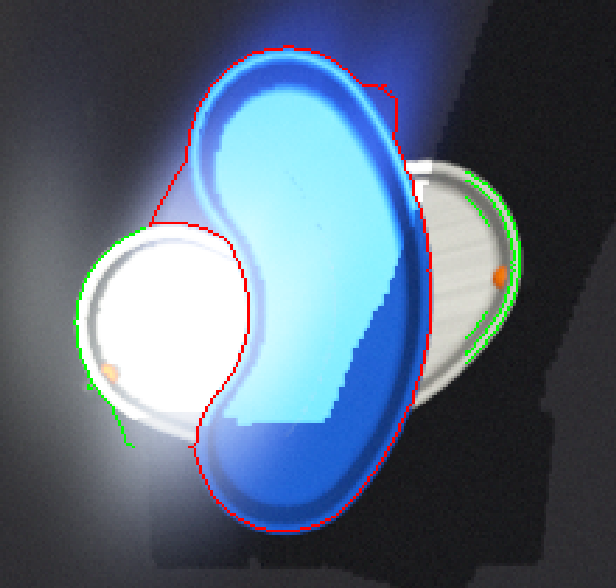

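```bash
cat >> h.py <<'E'
def rep(a,b,x=None):
    d=a-b; m=(a+b)/2; return m,np.degrees(np.arctan2(d[1],d[0])),np.linalg.norm(d)
E
python3 - <<'E'
from h import *
s,C=wrist(); im=s["img"]
bc=bluecont(im)
A=bc[(bc[:,1]<40)&(bc[:,0]<310)]; B=bc[bc[:,1]>175]
a,ea=circ(cast(s,C,A,.06),.034,[.45,-.11]); b,eb=circ(cast(s,C,B,.06),.034,[.58,-.11])
print(a,ea,b,eb,rep(a,b))
m=((im.min(axis=2)>150)).astype(np.uint8)*255
m[210:]=0; m[:50,:200]=0
cs,_=cv2.findContours(m,cv2.RETR_EXTERNAL,cv2.CHAIN_APPROX_NONE)
pts=np.vstack([c[:,0] for c in cs if cv2.contourArea(c)>100])
R=pts[(pts[:,0]>345)]; L=pts[(pts[:,0]<232)&(pts[:,1]<146)]
Rw=cast(s,C,R,.024);Lw=cast(s,C,L,.024)
Rw=Rw[np.hypot(*(Rw-[.5198,-.0525]).T)>.0375]
r,er=circ(Rw,.04,[.52,-.05]); l,el=circ(Lw,.04,[.545,-.157]); print(r,er,len(Rw),l,el,len(Lw),rep(r,l))
E
```

```text
[ 0.48025854 -0.10756575] 0.00027782156536662676 [ 0.5883885  -0.10805061] 0.0009728046855755996 (array([ 0.53432352, -0.10780818]), np.float64(179.74308442071734), np.float64(0.10813104548734398))
[ 0.51973001 -0.05187172] 0.0014806398681773093 137 [ 0.54337964 -0.15642189] 0.0004315946609584316 60 (array([ 0.53155483, -0.1041468 ]), np.float64(102.74601170228428), np.float64(0.10719161910880518))
```

```bash
python3 - <<'E'
from h import *
# tool y at yaw0: offset along dish +x (=world +y)
robot.goto([.534,-.1065,.11],down(0)); print(robot.read_time_s(),robot.read_q())
print(robot.line_to([.534,-.1065,.036],vel=.08,until_force=5), robot.read_tool_pos(),robot.read_force(),robot.read_time_s())
t0=robot.read_time_s()
for y in range(-10,-81,-10):
    robot.goto([.533,-.106,.036],down(y)); print(y,robot.read_time_s(),np.round(robot.read_force(),1),np.round(robot.read_ft_torque(),2))
s,C=wrist("w2")
E
```

```text
4.6583 [-46.44836309  18.7051376   64.30254763 107.8038764  -18.60726468
  64.99034655  24.77489694]
False [ 0.53447149 -0.10670892  0.03648053] [ 0.1966551  -0.48142153 -0.3909188 ] 5.7333
-10 6.0083 [-0.4  0.2  0.5] [-0.15  0.02  0.  ]
-20 6.275 [-0.4  0.  -0.4] [-0.13  0.05 -0.06]
-30 6.5417 [ 0.8 -0.2 -0. ] [-0.07  0.11  0.03]
-40 6.8167 [-0.5  0.   0.1] [-0.04  0.09  0.01]
-50 7.0917 [ 0.3 -0.7  0.8] [-0.15  0.11  0.02]
-60 7.375 [ 0.1 -0.3  0.7] [-0.1   0.12  0.02]
-70 7.6583 [-0.8 -0.3  0.1] [-0.08  0.07  0.01]
-80 7.9417 [0.1 1.1 0.6] [-0.02  0.13 -0.05]
```

View pics/w2.png

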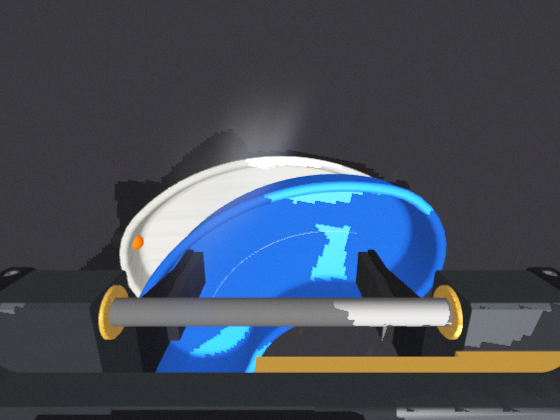

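```bash
python3 - <<'E'
from h import *
ims=[]
for y in (-85,-90,-94,-97):
    robot.goto([.532,-.1045,.034],down(y)); print(y,robot.read_time_s(),np.round(robot.read_force(),1),np.round(robot.read_ft_torque(),2))
    s,C=wrist(); ims.append(s["img"][100:400,90:490])
cv2.imwrite("pics/w3.png",np.vstack([np.hstack(ims[:2]),np.hstack(ims[2:])]))
E
```

```text
-85 8.2417 [ 0.5 -0.3  0.1] [-0.07  0.18 -0.  ]
-90 8.5417 [-0.6 -0.9 -0.8] [-0.01  0.15  0.03]
-94 8.8417 [-0.5  0.8 -0.4] [-0.05  0.16  0.  ]
-97 9.1417 [-1.1 -0.8 -0.2] [-0.04  0.15  0.01]
```

View pics/w3.png

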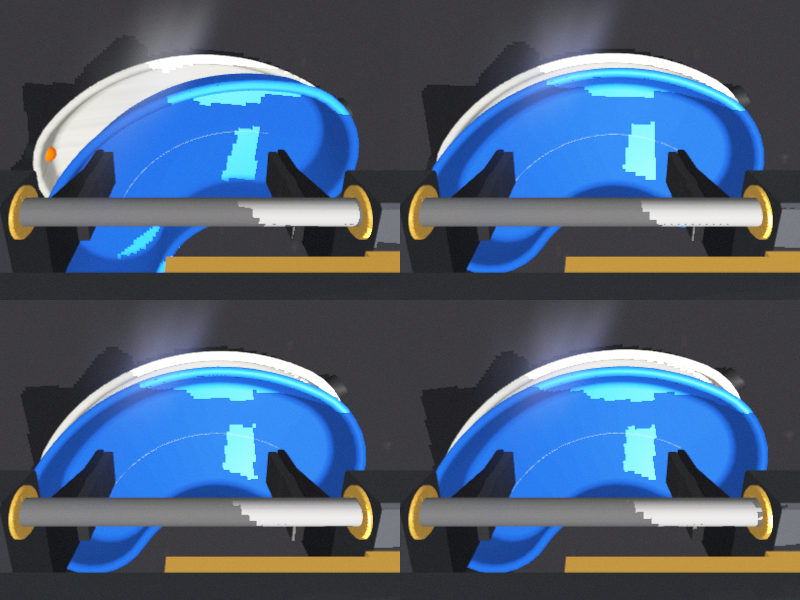

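```bash
cat >> h.py <<'E'
N=np.array([.5315,-.1040]); NX=np.array([.974,.225]); NY=np.array([-.225,.974])
def look(name):
    p=robot.read_tool_pos(); robot.line_to([p[0],p[1],.09],vel=.15)
    q=N-NX*.068
    robot.goto([q[0],q[1],.22],down(-77)); print("t",robot.read_time_s())
    return wrist(name)
E
python3 - <<'E'
from h import *
look("w4")
E
```

```text
t 10.4583
```

View pics/w4.png

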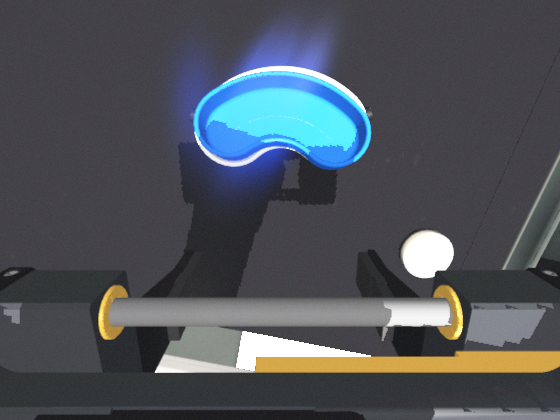

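```bash
python3 - <<'E'
from h import *
s,C=wrist(); im=s["img"]
cv2.imwrite("pics/w4c.png",cv2.resize(im[50:190,170:400],None,fx=3.4,fy=3.4,interpolation=cv2.INTER_CUBIC))
h=cv2.cvtColor(im,cv2.COLOR_BGR2HSV)
for r in (75,105,115,130,150,160): print(r,[(x,im[r,x].tolist()) for x in list(range(186,206,2))])
E
```

```text
75 [(186, [125, 74, 70]), (188, [126, 76, 71]), (190, [126, 75, 67]), (192, [128, 73, 68]), (194, [130, 79, 70]), (196, [128, 76, 67]), (198, [129, 76, 71]), (200, [126, 74, 71]), (202, [123, 75, 69]), (204, [120, 74, 68])]
105 [(186, [135, 76, 68]), (188, [141, 80, 72]), (190, [143, 78, 72]), (192, [144, 77, 70]), (194, [143, 75, 67]), (196, [174, 89, 68]), (198, [255, 227, 78]), (200, [255, 227, 78]), (202, [254, 158, 56]), (204, [236, 117, 46])]
115 [(186, [128, 72, 66]), (188, [137, 79, 73]), (190, [149, 99, 92]), (192, [163, 118, 112]), (194, [255, 200, 79]), (196, [255, 229, 83]), (198, [254, 156, 55]), (200, [224, 102, 44]), (202, [229, 108, 42]), (204, [233, 112, 43])]
130 [(186, [120, 75, 70]), (188, [124, 77, 72]), (190, [125, 73, 67]), (192, [128, 76, 70]), (194, [252, 151, 71]), (196, [255, 229, 80]), (198, [255, 184, 63]), (200, [191, 86, 39]), (202, [193, 88, 42]), (204, [202, 90, 38])]
150 [(186, [79, 47, 44]), (188, [84, 48, 43]), (190, [87, 50, 44]), (192, [90, 50, 43]), (194, [93, 53, 44]), (196, [92, 51, 44]), (198, [94, 49, 43]), (200, [100, 52, 47]), (202, [173, 158, 155]), (204, [244, 244, 243])]
160 [(186, [74, 48, 45]), (188, [71, 47, 43]), (190, [73, 48, 44]), (192, [79, 53, 46]), (194, [78, 48, 45]), (196, [81, 50, 45]), (198, [85, 51, 46]), (200, [87, 51, 46]), (202, [92, 54, 49]), (204, [91, 53, 44])]
```

View pics/w4c.png

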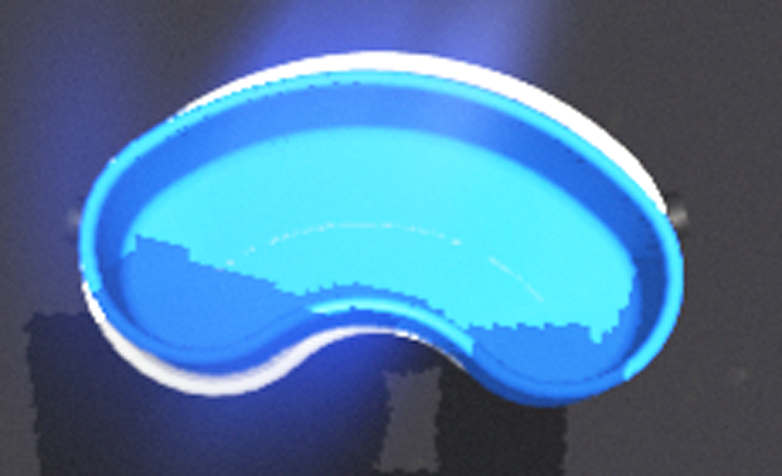

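```bash
cat >> h.py <<'E'
def bluepose(s,C,z=.06,v=185,guess=None,verbose=True):
    """lobe circle fit: outline of bright blue, end arcs"""
    im=s["img"]; h=cv2.cvtColor(im,cv2.COLOR_BGR2HSV); m=cv2.inRange(h,(90,125,v),(116,255,255)); m[200:]=0
    cs,_=cv2.findContours(m,cv2.RETR_EXTERNAL,cv2.CHAIN_APPROX_NONE); c=max(cs,key=cv2.contourArea)[:,0,:]
    P=cast(s,C,c,z); L=(P-N)@np.c_[NX,NY]   # nest coords
    out=[]
    for sg in (1,-1):
        g=np.array([0,sg*.0535])
        for it in range(4):
            d=L-g; r=np.hypot(*d.T); ang=np.degrees(np.arctan2(d[:,0],sg*d[:,1]))
            Q=L[(abs(ang+15)<70)&(abs(r-.034)<(.015 if it==0 else .006))]
            g,e=circ(Q,.034,g)
        out.append(g)
        if verbose: print("lobe",np.round(g*1e3,1),"rms mm",round(e*1e3,2),len(Q))
    mid,yaw,sep=rep(*out); print("blue in nest: mid mm",np.round(mid*1e3,1),"rot deg",round(yaw-90,1),"sep",round(sep*1e3,1))
    return mid,yaw-90,c
E
python3 - <<'E'
from h import *
s,C=wrist(); m,r,c=bluepose(s,C)
vis=s["img"].copy(); cv2.polylines(vis,[c.reshape(-1,1,2)],True,(0,0,255),1)
cv2.imwrite("pics/w4d.png",cv2.resize(vis[50:190,170:400],None,fx=3.4,fy=3.4,interpolation=cv2.INTER_NEAREST))
im=s["img"]; mm=(im.min(axis=2)>150).astype(np.uint8)*255; mm[185:]=0
ys,xs=np.nonzero(mm[:185,150:420]); 
cs,_=cv2.findContours(mm,cv2.RETR_EXTERNAL,cv2.CHAIN_APPROX_NONE)
pts=np.vstack([k[:,0] for k in cs if len(k)>10])
L=(cast(s,C,pts,.024)-N)@np.c_[NX,NY]
# outer: lobe +y lower arc and bulge arc radius 120 about (-59.5,0)
d=L-[0,.0535]; k=(d[:,0]<-.02)&(abs(np.hypot(*d.T)-.04)<.006); 
g,e=circ(L[k][np.hypot(*d[k].T)>.037],.04,[0,.0535]); print("steel +y lobe",g*1e3,e*1e3,k.sum())
d=L-[-.0595,0]; rr=np.hypot(*d.T); k=(abs(rr-.12)<.008)&(L[:,0]>.02); k&=rr>.1165
g,e=circ(L[k],.12,[-.0595,0]); print("steel bulge centre (-59.5,0)",g*1e3,e*1e3,k.sum())
E
```

```text
lobe [ 7.1 51.4] rms mm 0.54 78
lobe [ -2.9 -53.6] rms mm 0.69 76
blue in nest: mid mm [ 2.1 -1.1] rot deg -5.4 sep 105.5
steel +y lobe [-0.70130716 53.42586507] 1.3062550892433957 135
steel bulge centre (-59.5,0) [-58.70438799   1.80852272] 2.0605894042643706 287
```

View pics/w4d.png

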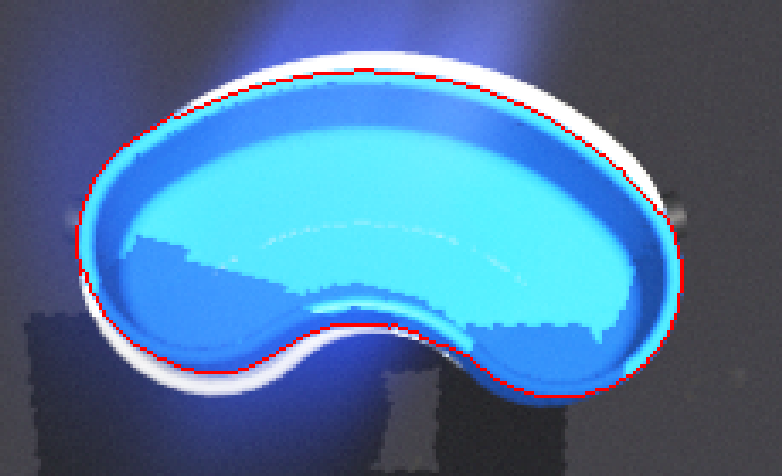

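```bash
python3 - <<'E'
from h import *
robot.goto([N[0],N[1],.09],down(-77)); robot.line_to([N[0],N[1],.034],vel=.1,until_force=6)
ims=[]
for y in (-68,-60,-57,-55,-53):
    robot.goto([N[0],N[1],.034],down(y)); print(y,robot.read_time_s(),np.round(robot.read_force(),1),np.round(robot.read_ft_torque(),2))
    if y>-62: s,C=wrist(); ims.append(s["img"][100:400,90:490])
cv2.imwrite("pics/w5.png",np.vstack([np.hstack(ims[:2]),np.hstack(ims[2:])]))
E
```

```text
-68 12.2333 [-0.   0.2 -0.2] [-0.1   0.16  0.01]
-60 12.4833 [ 0.2  0.5 -0.6] [-0.1   0.15 -0.01]
-57 12.7833 [ 0.6 -0.3 -0.5] [-0.06  0.14 -0.02]
-55 13.0833 [ 0.8  0.7 -0. ] [-0.11  0.12 -0.05]
-53 13.3833 [ 0.1  0.5 -0.1] [-0.06  0.11  0.01]
```

View pics/w5.png

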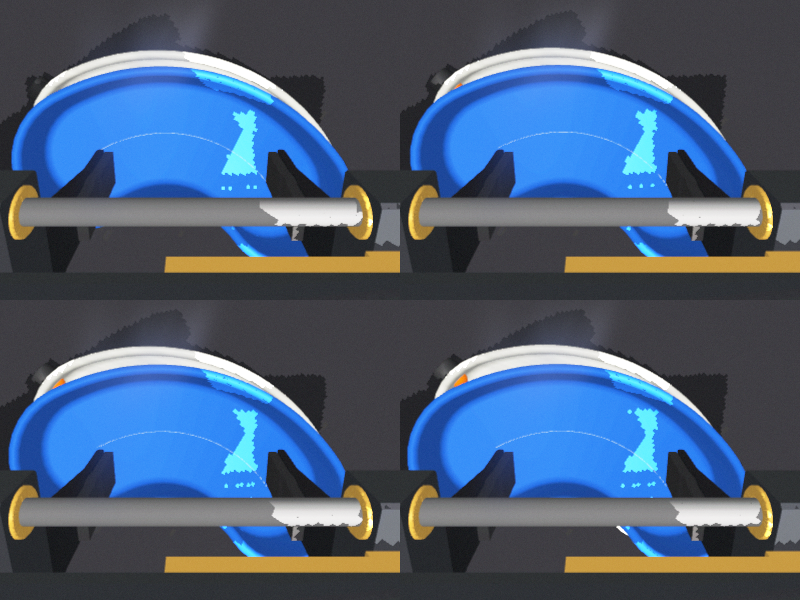

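```bash
python3 - <<'E'
from h import *
p=robot.read_tool_pos(); robot.goto([N[0],N[1],.034],down(-70))
s,C=look("w6"); m,r,c=bluepose(s,C)
vis=s["img"].copy()
cv2.imwrite("pics/w6d.png",cv2.resize(vis[50:190,170:400],None,fx=3.4,fy=3.4,interpolation=cv2.INTER_NEAREST))
E
```

```text
t 15.0083
lobe [-5.7 54. ] rms mm 0.68 76
lobe [ 11.1 -49.8] rms mm 0.57 79
blue in nest: mid mm [2.7 2.1] rot deg 9.2 sep 105.1
```

View pics/w6d.png

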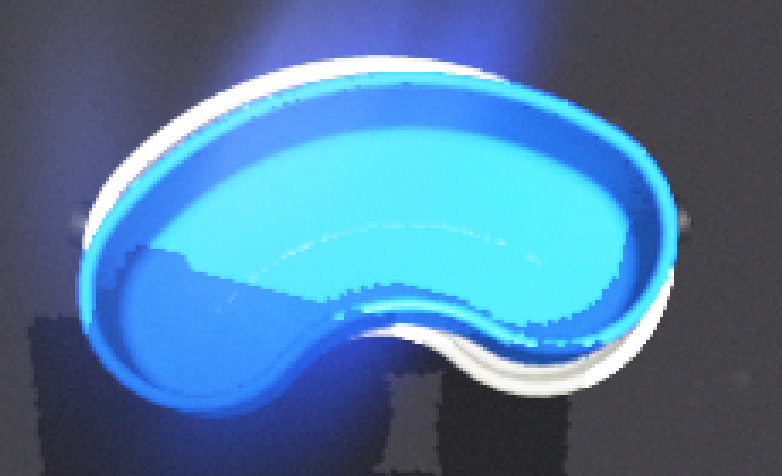

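```bash
python3 - <<'E'
from h import *
robot.goto([N[0],N[1],.09],down(-77)); robot.line_to([N[0],N[1],.034],vel=.1,until_force=6)
ims=[]
for y in (-82,-86,-88,-89,-90,-91,-92,-93):
    robot.goto([N[0],N[1],.034],down(y)); robot.wait(.1); print(y,robot.read_time_s(),np.round(robot.read_force(),1),np.round(robot.read_ft_torque(),2))
    if y in (-86,-89,-91,-93): s,C=wrist(); ims.append(s["img"][100:400,90:490])
cv2.imwrite("pics/w7.png",np.vstack([np.hstack(ims[:2]),np.hstack(ims[2:])]))
E
```

```text
-82 16.875 [-0.7 -0.6 -0.6] [-0.05  0.18 -0.05]
-86 17.225 [0.3 0.1 0.3] [-0.12  0.13 -0.01]
-88 17.625 [0.5 0.7 0.4] [ 0.01  0.14 -0.01]
-89 17.975 [-0.2 -0.4 -0.5] [-0.14  0.11 -0.  ]
-90 18.375 [ 0.  -0.2 -0.2] [-0.09  0.09  0.06]
-91 18.725 [-0.4  0.4  0.8] [-0.11  0.08  0.08]
-92 19.125 [ 0.3 -0.5  0.4] [-0.18 -0.1   0.  ]
-93 19.475 [1.6 0.7 1.1] [-0.19 -0.09  0.1 ]
```

View pics/w7.png

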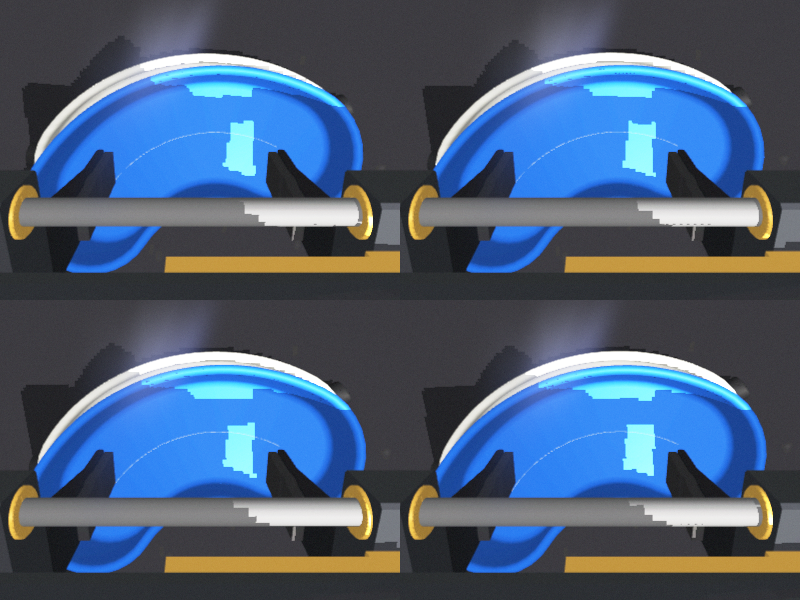

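```bash
python3 - <<'E'
from h import *
robot.goto([N[0],N[1],.034],down(-80))
s,C=look("w8"); m,r,c=bluepose(s,C)
vis=s["img"].copy()
cv2.imwrite("pics/w8d.png",cv2.resize(vis[50:190,170:400],None,fx=3.4,fy=3.4,interpolation=cv2.INTER_NEAREST))
E
```

```text
t 21.1
lobe [ 1.6 52.6] rms mm 0.71 76
lobe [  3.7 -52.7] rms mm 0.69 77
blue in nest: mid mm [ 2.6 -0.1] rot deg 1.2 sep 105.3
```

View pics/w8d.png

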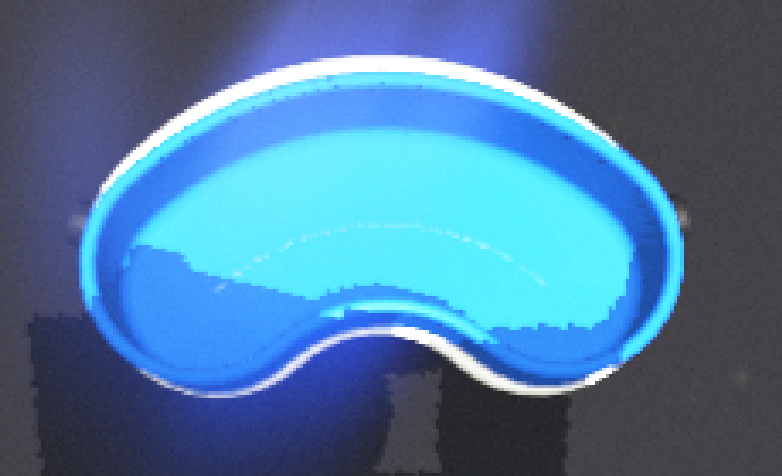

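```bash
python3 - <<'E'
from h import *
s=vision.snapshot("scene"); cv2.imwrite("pics/s8.png",cv2.resize(s["img"][180:290,250:390],None,fx=5,fy=5,interpolation=cv2.INTER_CUBIC))
E
```

```text
(no output)
```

View pics/s8.png

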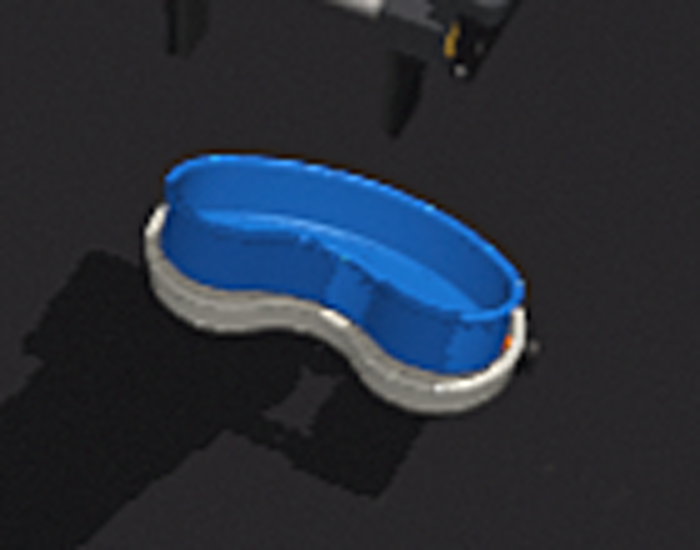

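```bash
python3 - <<'E'
from h import *
robot.goto([N[0],N[1],.07],down(-76)); 
print(robot.line_to([N[0],N[1],.012],vel=.05,until_force=5),robot.read_tool_pos(),np.round(robot.read_force(),1),np.round(robot.read_ft_torque(),2),robot.read_time_s())
s,C=wrist("w9")
E
```

```text
True [ 0.53120752 -0.10398325  0.02378185] [-0.3  1.3  6.2] [ 0.11  0.51 -0.01] 22.8667
```

View pics/w9.png

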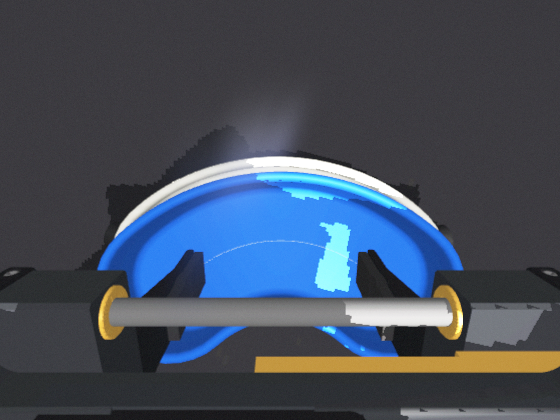

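```bash
python3 - <<'E'
from h import *
p=N; robot.line_to([p[0],p[1],.032],vel=.05)
ims=[]
for x in (10,13,15,17,):
    q=N+NX*x*1e-3; robot.line_to([q[0],q[1],.032],vel=.03,orientation=down(-77)); robot.wait(.1); print(x,round(robot.read_time_s(),2),np.round(robot.read_force(),1),np.round(robot.read_ft_torque(),2))
    s,C=wrist(); ims.append(s["img"][100:400,90:490])
cv2.imwrite("pics/w10.png",np.vstack([np.hstack(ims[:2]),np.hstack(ims[2:])]))
E
```

```text
10 23.82 [-0.4 -0.8  0.2] [-0.04  0.1   0.  ]
13 24.23 [-0.3 -0.6 -0.7] [-0.06  0.13  0.02]
15 24.62 [-0.1  0.1 -0. ] [-0.12  0.07  0.01]
17 25.02 [-0.5  0.6 -0.5] [-0.09  0.18  0.06]
```

View pics/w10.png

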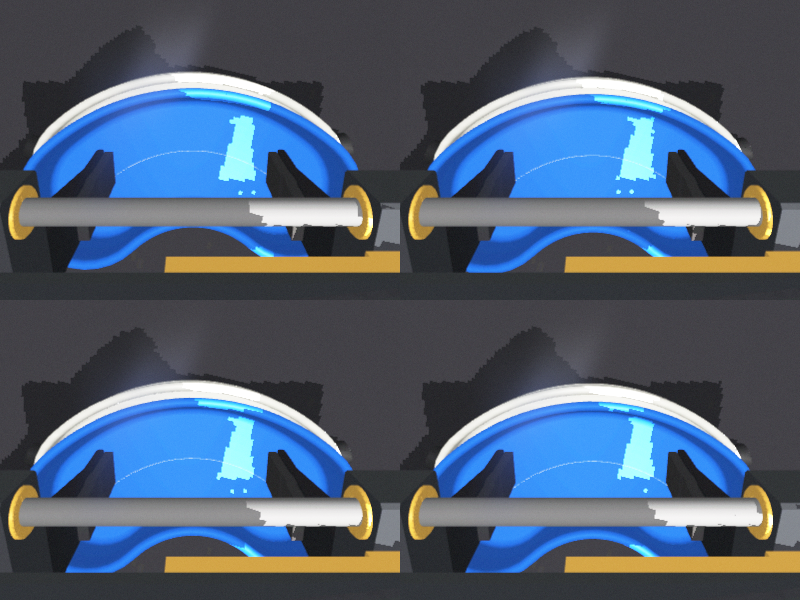

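```bash
cat >> h.py <<'E'
def rows(im,cols=(200,240,280,320,360)):
    h=cv2.cvtColor(im,cv2.COLOR_BGR2HSV); b=cv2.inRange(h,(90,125,120),(116,255,255)); w=(im.min(axis=2)>150)
    o=[]
    for c in cols:
        wr=np.nonzero(w[130:260,c])[0]; br=np.nonzero(b[150:290,c])[0]
        br=br[br+20>(wr[0] if len(wr) else 0)]
        o.append((int(wr[0])+130 if len(wr) else None,int(br[0])+150 if len(br) else None))
    return o
E
python3 - <<'E'
from h import *
s,C=wrist(); print(rows(s["img"]))
for x in (19,21,22.5,24):
    q=N+NX*x*1e-3; robot.line_to([q[0],q[1],.032],vel=.03); robot.wait(.05); s,C=wrist("w11_%d"%x)
    print(x,round(robot.read_time_s(),2),np.round(robot.read_force(),1),np.round(robot.read_ft_torque(),2),rows(s["img"]))
E
```

```text
[(200, 217), (188, 206), (184, 202), (188, 205), (201, 216)]
19 25.48 [-0.   0.1 -0.5] [-0.09  0.17 -0.01] [(204, 222), (191, 210), (187, 206), (191, 209), (205, 220)]
21 25.82 [ 0.7  0.6 -0.8] [-0.08  0.14 -0.01] [(207, 225), (194, 213), (190, 209), (195, 212), (208, 224)]
22.5 26.18 [ 0.3 -0.3 -0.2] [-0.08  0.14 -0.01] [(209, 228), (197, 216), (193, 212), (197, 215), (210, 226)]
24 26.52 [0.4 0.2 0.4] [-0.06  0.2  -0.01] [(212, 231), (199, 219), (195, 215), (199, 218), (213, 229)]
```

```bash
python3 - <<'E'
from h import *
for x in (25.5,27,28.5,30):
    q=N+NX*x*1e-3; robot.line_to([q[0],q[1],.032],vel=.03); robot.wait(.05); s,C=wrist("w12_%d"%x)
    r=rows(s["img"]); g=r[2][1]-r[2][0]
    print(x,round(robot.read_time_s(),2),np.round(robot.read_force(),1),np.round(robot.read_ft_torque(),2),r)
    if g<=17: break
E
```

```text
25.5 26.88 [ 0.2  0.4 -0.4] [-0.06  0.17 -0.04] [(214, 234), (201, 222), (197, 217), (202, 221), (215, 232)]
27 27.23 [ 0.2 -0.8  0.4] [-0.07  0.16  0.04] [(216, 234), (203, 223), (200, 219), (204, 223), (217, 234)]
28.5 27.57 [-4.   0.6  3.8] [-0.04  1.02 -0.08] [(217, 233), (204, 219), (200, 215), (204, 219), (218, 233)]
```

```bash
ls pics | grep w12
```

```text
w12_25.png
w12_27.png
w12_28.png
```

```bash
python3 - <<'E'
from h import *
q=N+NX*5e-3; robot.line_to([q[0],q[1],.034],vel=.1)
s,C=look("w13"); m,r,c=bluepose(s,C)
cv2.imwrite("pics/w13d.png",cv2.resize(s["img"][50:190,170:400],None,fx=3.4,fy=3.4,interpolation=cv2.INTER_NEAREST))
s=vision.snapshot("scene"); cv2.imwrite("pics/s13.png",cv2.resize(s["img"][180:290,250:390],None,fx=5,fy=5,interpolation=cv2.INTER_CUBIC))
E
```

```text
t 29.2667
lobe [ 1.4 49.9] rms mm 0.37 77
lobe [  0.7 -48.9] rms mm 0.76 79
blue in nest: mid mm [1.1 0.5] rot deg -0.4 sep 98.8
```

View pics/w13d.png

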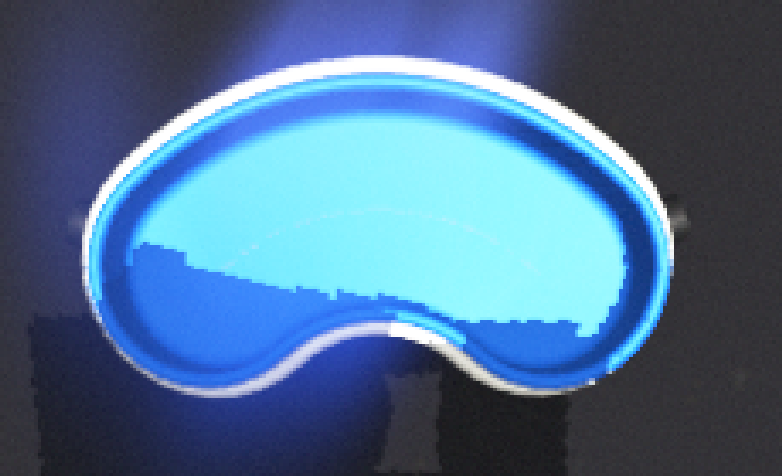

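View pics/s13.png

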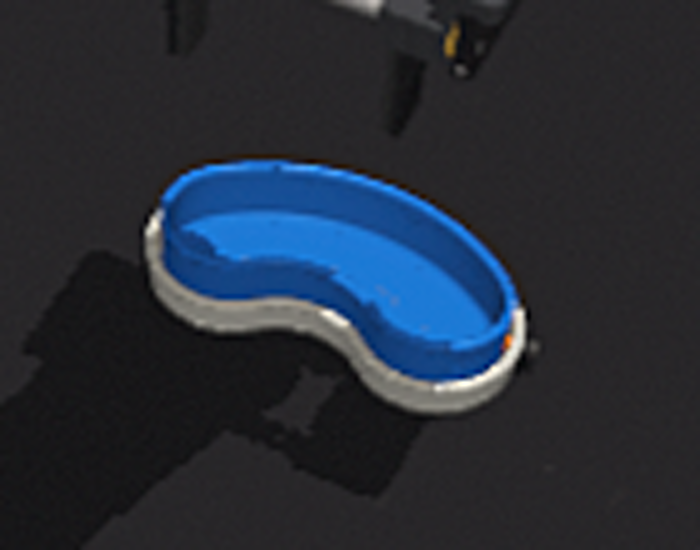

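```bash
python3 - <<'E'
from h import *
q=N+NX*8e-3
robot.goto([q[0],q[1],.07],down(-77)); 
print(robot.line_to([q[0],q[1],.010],vel=.05,until_force=5),robot.read_tool_pos(),np.round(robot.read_force(),1),np.round(robot.read_ft_torque(),2),robot.read_time_s())
for z in (.016,.013,.010,.0075,.006):
    r=robot.line_to([q[0],q[1],z],vel=.03,until_force=25); print(z,r,np.round(robot.read_tool_pos(),4),np.round(robot.read_force(),1),np.round(robot.read_ft_torque(),2),robot.read_time_s())
    if r or robot.read_force()[2]>30: break
E
```

```text
False [ 0.5396756  -0.10229854  0.01023766] [-0.5  0.5 -0.5] [-0.04  0.08  0.03] 31.425
0.016 False [ 0.5397 -0.1022  0.0164] [0.4 0.7 0.3] [-0.04  0.13  0.06] 31.775
0.013 False [ 0.539  -0.1021  0.0126] [-0.  -0.2 -0.1] [-0.06  0.13 -0.01] 32.025
0.01 False [ 0.5392 -0.1022  0.0098] [ 0.5  0.  -0.6] [-0.08  0.13 -0.03] 32.275
0.0075 False [ 0.5394 -0.1022  0.0075] [-0.4  0.7  1.3] [-0.12  0.16  0.03] 32.525
0.006 False [ 0.5395 -0.1022  0.0074] [-5.   2.  14.4] [-0.06  1.2  -0.1 ] 32.775
```

```bash
python3 - <<'E'
from h import *
q=N+NX*8e-3
robot.line_to([q[0],q[1],.004],vel=.02,until_force=15); print(np.round(robot.read_tool_pos(),4),np.round(robot.read_force(),1))
robot.line_to([q[0],q[1],.02],vel=.1)
q=N-NX*5e-3
robot.line_to([q[0],q[1],.02],vel=.1)
print(robot.line_to([q[0],q[1],.004],vel=.03,until_force=20),np.round(robot.read_tool_pos(),4),np.round(robot.read_force(),1))
robot.line_to([q[0],q[1],.03],vel=.1)
s,C=look("w14"); m,r,c=bluepose(s,C,z=.04)
cv2.imwrite("pics/w14d.png",cv2.resize(s["img"][50:190,170:400],None,fx=3.4,fy=3.4,interpolation=cv2.INTER_NEAREST))
s=vision.snapshot("scene"); cv2.imwrite("pics/s14.png",cv2.resize(s["img"][180:290,250:390],None,fx=5,fy=5,interpolation=cv2.INTER_CUBIC))
E
```

```text
[ 0.5396 -0.1023  0.0073] [-10.6   3.7  31.8]
True [ 0.5269 -0.105   0.0074] [-1.8  0.9  8.3]
t 35.6417
lobe [-2.2 54.6] rms mm 0.39 73
lobe [ -1.9 -53.1] rms mm 0.58 73
blue in nest: mid mm [-2.1  0.7] rot deg 0.2 sep 107.6
```

View pics/w14d.png

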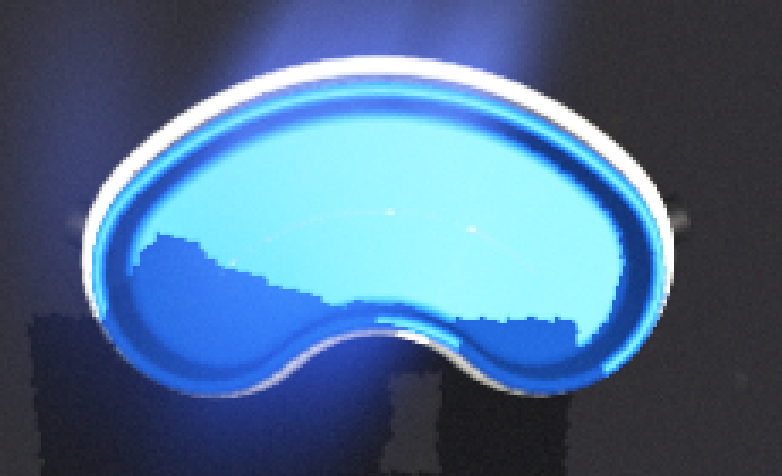

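View pics/s14.png

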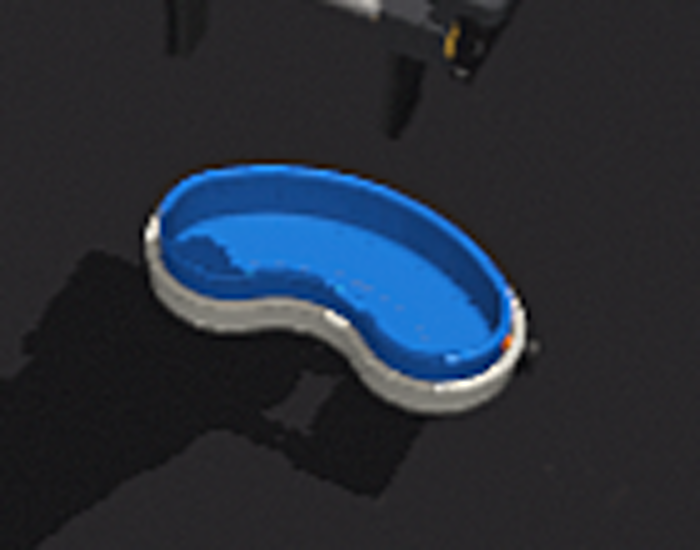

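```bash
python3 - <<'E'
from h import *
s,C=top("t15")
for n,uv,z in (("petri",(407,253),.015),("tape",(195,231),.018)): print(n,s["img"][uv[1],uv[0]])
ticket.close_job(); print(robot.read_time_s())
E
```

```text
petri [ 88 149 151]
tape [34 35 38]
the job is handed in; nothing more can be done
the job is handed in; nothing more can be done
```

View pics/t15.png

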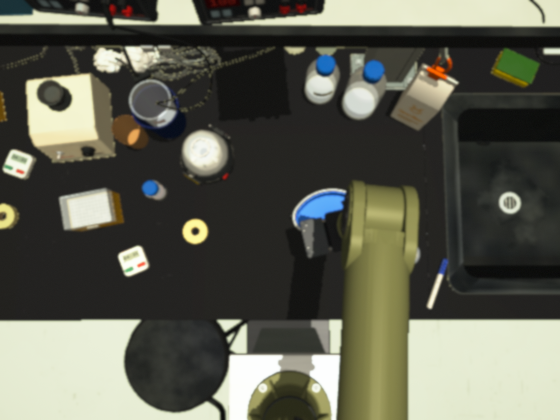

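The blue dish is in the steel dish and, by my checks, fully home. I handed the job in at about 36 s of the 64 s allowed.

**What I did**
- I put the open fingers into the two lobes and turned the dish about 77° clockwise on the rim. It went about 5° too far.
- I turned it back, which took it about 9° too far the other way, and then brought it to about 1° off line with smaller steps.
- At that point it had sunk only part of the way. The gap at the bulging side suggested it sat about 3 mm toward the hollow side. I pushed it toward the bulge from inside, and it dropped into the steel dish.
- I then pressed both lobe floors down with up to about 32 N.

**Last checks**
- **Height and level:** the fingertips met the dish floor at z = 7.3 to 7.4 mm at two places across its width. Home is 7 mm, so the dish is down and level within what I can measure.
- **Position:** the last wrist picture gave about 0.2° off line and about 2 mm off centre. The separation of the lobes came out at 107.6 mm against a true 107 mm, using the home rim height.
- **Bystanders:** in the last top picture the tape roll and the bottle are where they started. The arm hides all but the edge of the petri dish, so I could not fully confirm it there, but nothing was moved near it. I viewed that picture only after handing in.
- **Robot:** the fingers were about 0.22 m above the worktop and touching nothing when I handed in.

**What disagreed**
- I felt no clear step in force at the catches. The dish went past them either during the sideways push or under less than 5 N.
- The lobe separation read about 2 mm short in the earlier rim pictures. The dish was probably already dipped on one side then, or part of its dark rim was missed.

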